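# Clamp a shaft yoke in the bench collet

### The arm

A 6-joint arm with a two-finger parallel gripper is mounted at the origin on a cart in front of the work surface, level with it; the furniture and walls round the work are solid. World frame = base frame: x ahead of the robot, y to its left, z up, the work surface at z = 0. Lengths are in m, angles in degrees, forces in N, time in s.
With the tool pointing down it reaches from about 0.35 to 0.975 m from the base axis. Payload 7.1 kg.
Tool frame: the origin (TCP) lies where the fingers leave the gripper's body, on its centre line; the fingertips stand 80 mm ahead of it and the grasp point (between the pads) lies 61 mm ahead of it; z points along the fingers, y is the direction in which the jaws open and shut (so a half turn about z gives the same grasp; the last joint's range is limited). The gripper opens to 88 mm and grips with 3 to 60 N. Pads are 20 mm wide; open, the fingers measure 115 mm over their backs; the gripper's body (75 mm by 178 mm) begins 61 mm behind the grasp point.
Start: joints at [-74.599, 24.242, 93.386, -0, 62.372, -1.089], TCP at [0.177, -0.599, 0.303] pointing down, gripper open.
Joint ranges: [-172.04, 172.04], [-51.8, 120.97], [4.93, 147.93], [-75.15, 255.16], [6.16, 154.13], [-145.62, 145.62]. Speed limits (degrees/s): [136.94, 136.94, 172.46, 180, 180, 180].

### API

Orientations are given as [roll, pitch, yaw] about the fixed x, y, z axes, in that order (R = Rz(yaw) Ry(pitch) Rx(roll)).
In Python, from cell import bot gives the robot as it stands.
- The arm moves only by the tool jog_arm, never from a script. Its argument "plan" is a list of rows, each an object with "offset": the shift along the tool's x, y, z in m, a list of three; "twist": the turn, a rotation vector about the tool's x, y, z in degrees, a list of three. In form: [{"offset": [x, y, z], "twist": [rx, ry, rz]}, ...]. A call has exactly 8 rows; each row shifts and turns the commanded pose from where the row before left it, along the tool's axes as they then stand; what a row does not reach is not made up. A row lasts 1/8 s, in which the tool goes at most 62.5 mm and 10.7 degrees, less where a joint would pass 70% of its speed; a pose out of reach is approached as far as the arm can. A call with a gripper value outside its range is refused whole. "claw" is the closure in counts, from 0 (fully open) to 255 (shut), set as the call begins (left out, the last holds). The fingers move at their own pace and stop on an object; "grip_force" is the grip in N (left out, the last holds). Time passes only in rows, so rows that do not move let the fingers close, or fill a call up. It gives the time, the measured TCP pose, the force and the opening at its end, in the units of the state.
- bot.state(): the state, without advancing time (a new reading comes with each control period).
- bot.grab_frame(name): name is "side" or "top"; returns a dict with "image" (480x640x3 uint8, red, green, blue), "vertical_fov" (degrees; the focal length in pixels is half the picture's height over the tangent of half this angle, whatever the lens; pixels are square), "cx", "cy" (the principal point, pixels), "k1" (the pictures are not rectified: a ray, as slopes to the right and down, at radius r is drawn at 1 + k1 r^2 times it, then the intrinsics apply), "cam_to_world" (4x4, takes a point from camera to world coordinates). Camera axes: x right, y down, z forward; pixel columns grow to the right and rows downward; lengths in m; the calibration is good to about 2 mm. A picture is of the moment at which its call begins. There is no depth.
- bot.finish_job(): hands the job in, once; it reports no verdict.
The state is a dict: "time_s": time; "joint_pos": joint angles; "qvel": joint speeds; "joint_efforts": joint torques, N m; "tcp_pos": TCP position; "orientation": TCP orientation; "wrist_force": force on the tool from outside, world axes, zero at the start; "torque": the same for the moment, N m; "width": finger opening in m.
Only numpy, scipy, OpenCV 4.12 (cv2) and the standard library are available. Lean on these libraries where they do the work, as an engineer would, in place of code of your own. Each camera call takes 0.05 s, during which the arm holds its last target.

### The job

Set the steel shaft yoke, shank down, into the open bench collet until it stands on the collet's floor. Then swing the red-knobbed lever clockwise (seen from above) as far as it goes, so that the collet grips the shank, and let go.

Things in the scene. Friction and masses are not known exactly. Their poses are not given: they have to be found in the camera images.
- yoke: the loose grey steel yoke, upright, 128 mm tall, about 0.75 kg: round shank 42 mm wide up to z = 78, then a fork (arms 28 mm wide in x, 13 to 30 mm off the axis in y) with a 16 x 64 mm cross pin along y at z = 112. Origin: centre of its underside, z up. Grip the shank just below the fork (z about 75), closing along its x. A rusty tube and a white bottle stand near it: not these
- collet: collet fixture fixed to the bench: grey base plate 136 x 136 x 10 mm, housing and dark knurled ring nut (115 mm wide, top at z = 50, mouth 68 mm wide), four steel jaws inside (z = 12 to 38). Origin: underside of the base plate, on the upright axis. The shank's seat is at z = 10. Open, the jaws leave a hole 62 mm wide; it shrinks 20 mm per radian of the nut
- nut (a joint): angle of the ring nut: 0 fully open (starts at 0 to 0.2), grows clockwise seen from above, stop at 1.2 rad. The jaws meet the shank at about 1.0 and grip it from there to the stop. Stiff (about 5 N at the knob, a little more once it grips); it stays where it is left
- lever_knob (a point): middle of the red upright knob (22 mm wide, 48 mm tall, top 22 mm above this point) at the end of the nut's lever, 120 mm from the collet's axis, 122 mm above the bench; it travels on a level circle about that axis
Things that resemble listed ones, but are neither listed nor needed, are in the scene too. Leave any turquoise look-alike of the yoke alone.

How it is judged (in metres and radians):
On the way:
1. the yoke stands in the collet while it is still open (z of yoke in the frame of collet below 0.016 m and horizontal distance between yoke and collet below 0.015 m and angle between yoke's own z axis and vertical below 0.3 rad and value of joint nut below 0.6 rad), for 0.2 s.
At the end, for the whole second after the job is handed in: The yoke stands shank down in the collet, on its floor (underside within 10 mm of the seat), within 10 mm of the collet's axis and 10 degrees of upright, the nut is turned beyond 1.05 rad so that the jaws grip the shank, and everything is released and at rest (value of joint nut above 1.05 rad and z of yoke in the frame of collet between 0.005 and 0.02 m and horizontal distance between yoke and collet below 0.01 m and angle between yoke's own z axis and vertical below 0.17 rad and linear speed of yoke below 0.03 m/s and velocity of joint nut below 0.1 rad/s); the robot touches nothing.
It also fails if it takes over 61 s, if anything falls off the work surface, if the arm or the gripper's body presses on something with over 40 N, if the wrist force passes 120 N, or if a joint passes its speed limit or range.

## Working session

There is one attempt and no reset: what is moved stays moved. The work goes in short steps, Python scripts to look and compute and a tool call to move; the robot and the scene stay as the last step left them, time stands still between calls to the robot, and variables do not carry over. Pictures are saved under pics/ and viewed, and the job is handed in when it is done.

Besides the shell and the picture viewer there is one more tool, called after "Emit:" in YAML: its name, and indented under it one key for each argument. jog_arm: Moves the arm, as the interface text tells. Its arguments: {"type":"object","properties":{"plan":{"type":"array","items":{"type":"object","properties":{"offset":{"type":"array","items":{"type":"number"}},"twist":{"type":"array","items":{"type":"number"}}}}},"claw":{"type":"number"},"grip_force":{"type":"number"}},"required":["plan"]}

```bash
ls; mkdir -p pics; cat > h.py <<'E'
import numpy as np,cv2
from cell import bot
def grab(n):
    f=bot.grab_frame(n); np.save(f'pics/_{n}.npy',f,allow_pickle=True); return f
def load(n): return np.load(f'pics/_{n}.npy',allow_pickle=True).item()
def KD(f):
    fl=240/np.tan(np.radians(f['vertical_fov'])/2)
    return np.array([[fl,0,f['cx']],[0,fl,f['cy']],[0,0,1.]]),np.array([f['k1'],0,0,0.])
def ray(f,u,v):
    K,D=KD(f); p=cv2.undistortPoints(np.array([[[u,v]]],float),K,D)[0,0]
    T=np.array(f['cam_to_world']); return T[:3,3],T[:3,:3]@np.array([p[0],p[1],1.])
def onz(f,u,v,z):
    o,d=ray(f,u,v); return o+d*(z-o[2])/d[2]
def proj(f,P):
    K,D=KD(f); T=np.linalg.inv(np.array(f['cam_to_world']))
    return cv2.projectPoints(np.array(P,float).reshape(-1,1,3),cv2.Rodrigues(T[:3,:3])[0],T[:3,3],K,D)[0].reshape(-1,2)
def tri(f,a,g,b):
    o,d=ray(f,*a);p,e=ray(g,*b);s=np.linalg.lstsq(np.c_[d,-e],p-o,rcond=None)[0]
    A=o+d*s[0];B=p+e*s[1];return (A+B)/2,np.linalg.norm(A-B)
def save(f,name): cv2.imwrite('pics/'+name,f['image'][:,:,::-1])
E
python3 - <<'E'
from h import *
for n in('side','top'):
    f=grab(n);save(f,n+'1.png');print(n,f['vertical_fov'],f['k1'],np.round(f['cam_to_world'],3))
print(bot.state())
E
```

```text
pics
side 50.91898080759963 0.047105410752854925 [[-0.982 -0.103  0.16   0.418]
 [-0.19   0.591 -0.784  0.542]
 [-0.013 -0.8   -0.6    0.642]
 [ 0.     0.     0.     1.   ]]
top 43.88711079571488 -0.17055649793125358 [[ 0.025 -0.994  0.102  0.465]
 [-0.999 -0.028 -0.026 -0.146]
 [ 0.029 -0.102 -0.994  1.172]
 [ 0.     0.     0.     1.   ]]
{'time_s': 0.1, 'joint_pos': array([-7.45994111e+01,  2.42802616e+01,  9.34248750e+01, -3.46994042e-05,
        6.23729355e+01, -1.08940870e+00]), 'qvel': array([-0.0360342 , -0.02686447, -0.13477762, -0.06740164,  0.00085452,
       -0.07074915]), 'joint_efforts': array([-6.05052210e-04, -5.45616281e+01, -2.74325198e+01,  6.44912012e-02,
        1.87614129e-02, -6.69795099e-06]), 'tcp_pos': array([ 0.17732116, -0.59892508,  0.30199202]), 'orientation': array([-1.79921941e+02, -1.45364018e-03,  1.64900127e+01]), 'wrist_force': array([-0.7193842 , -0.00496232,  0.28280704]), 'torque': array([-0.01994281, -0.02140268, -0.00126572]), 'width': 0.08798009577553739}
```

View pics/side1.png

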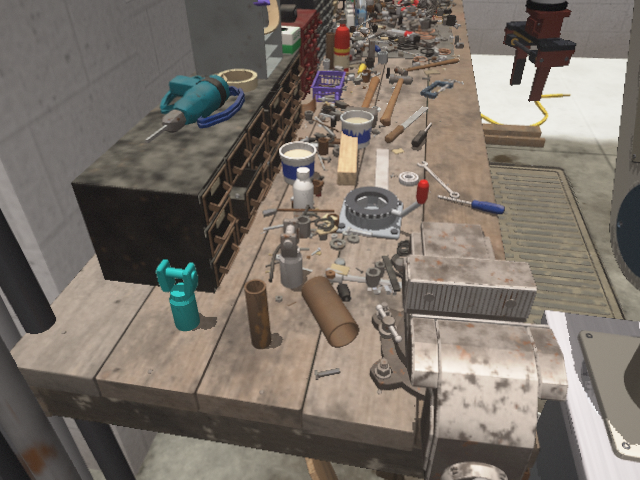

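View pics/top1.png

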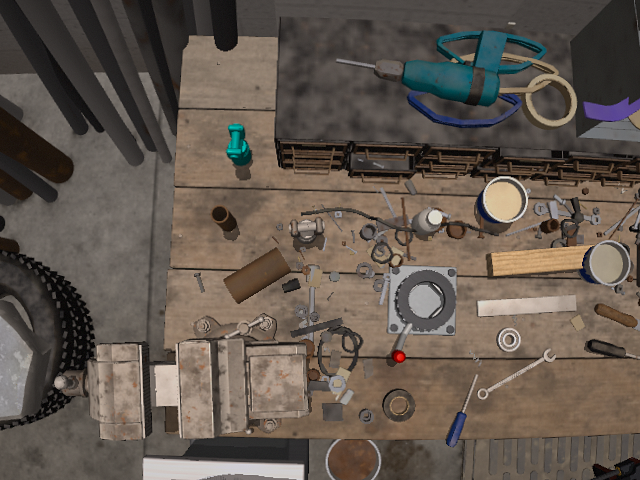

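Candidates for the yoke:
- Grey yoke: top (307,232), side (290,260). It's a steel fork with a cross pin, so I choose this one.
- Turquoise look-alike: top (237,143), side (182,295). Leave alone.
- Rusty tubes: top (222,218) and (257,275). Not these.
- White bottle: top (430,220). Not this.

The collet is at top (423,300) and its red knob at top (400,356), side (423,190).

```bash
python3 - <<'E'
from h import *
t=load('top')['image'];s=load('side')['image']
a=cv2.resize(t[195:275,260:360],(400,320),interpolation=cv2.INTER_CUBIC)
b=cv2.resize(s[215:295,240:340],(400,320),interpolation=cv2.INTER_CUBIC)
c=cv2.resize(t[255:375,375:475],(400,480))[:280]
c=cv2.resize(t[260:370,370:470],(400,280*110*4//(440*1)//1 if 0 else 280))
d=cv2.resize(s[170:245,330:440],(400,280))
cv2.imwrite('pics/crop1.png',np.vstack([np.hstack([a,b]),np.hstack([c,d])])[:,:,::-1])
E
```

```text
(no output)
```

View pics/crop1.png

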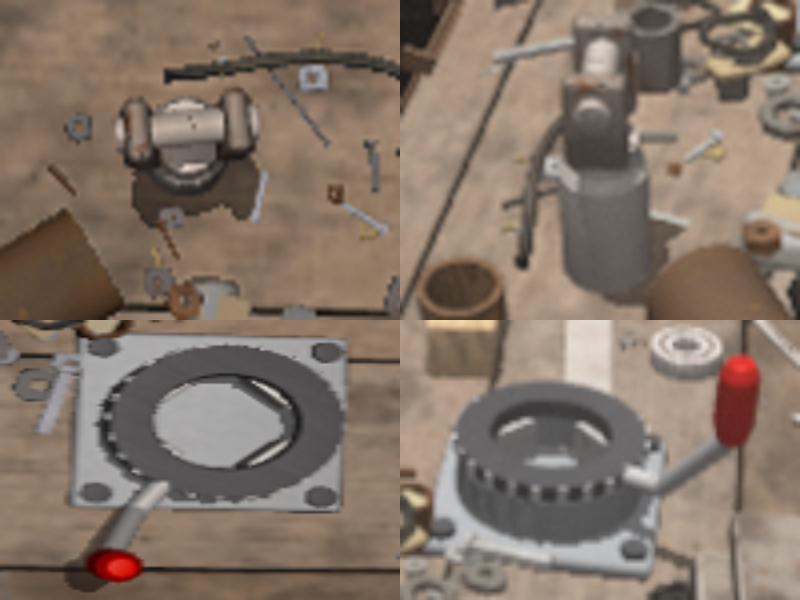

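The chosen yoke is confirmed in the crops: round shank, fork, and cross pin running left-right in the top view from about (289,228) to (325,228). The collet is open with its mouth at top (427,300). Next I measure.

```bash
python3 - <<'E'
from h import *
t=load('top');s=load('side')
for f,n in((t,'t'),(s,'s')):
    im=f['image'].astype(int);r=((im[:,:,0]>130)&(im[:,:,1]<60)&(im[:,:,2]<60)).astype(np.uint8)
    k,l,st,c=cv2.connectedComponentsWithStats(r)
    print(n,[(st[i].tolist(),c[i].round(1).tolist()) for i in range(1,k) if st[i,4]>20])
# ring gray levels along row 300 top, side
g=cv2.cvtColor(t['image'],cv2.COLOR_RGB2GRAY)
print(g[300,385:465].tolist()); print(g[260:345,427].tolist())
for u in (289.5,324.5): print(onz(t,u,227.5,.112))
print('pin top mid',onz(t,307,227.5,.116))
# side: shank
gs=cv2.cvtColor(s['image'],cv2.COLOR_RGB2GRAY)
print(gs[268,270:315].tolist())
E
```

```text
t [([396, 353, 9, 9, 60], [399.8, 356.7])]
s [([337, 29, 12, 5, 36], [341.6, 31.1]), ([418, 179, 11, 9, 57], [423.0, 184.1])]
[121, 120, 93, 80, 134, 160, 170, 173, 138, 70, 49, 30, 56, 83, 89, 87, 87, 86, 84, 83, 83, 82, 77, 116, 161, 172, 169, 171, 170, 169, 168, 169, 169, 169, 168, 169, 169, 168, 167, 167, 165, 167, 166, 166, 166, 167, 165, 164, 163, 163, 162, 163, 164, 165, 158, 106, 82, 85, 71, 24, 56, 86, 84, 84, 84, 84, 83, 82, 79, 79, 93, 113, 112, 114, 117, 115, 116, 115, 114, 111]
[132, 130, 122, 116, 121, 99, 127, 166, 171, 171, 83, 79, 81, 84, 83, 82, 83, 82, 81, 82, 83, 32, 74, 88, 90, 178, 172, 171, 171, 171, 170, 168, 166, 168, 169, 168, 167, 168, 166, 167, 166, 166, 167, 165, 165, 166, 167, 167, 166, 167, 168, 167, 167, 166, 167, 168, 169, 142, 81, 72, 88, 86, 86, 84, 83, 85, 87, 86, 86, 73, 77, 140, 169, 153, 88, 115, 128, 129, 130, 132, 133, 130, 128, 124, 125]
[ 0.59807023 -0.12090652  0.112     ]
[ 0.59984997 -0.18364484  0.112     ]
pin top mid [ 0.59844924 -0.15223309  0.116     ]
[115, 86, 91, 75, 120, 156, 159, 156, 148, 130, 100, 96, 102, 102, 105, 101, 98, 100, 101, 101, 103, 101, 102, 100, 100, 100, 100, 97, 96, 93, 92, 85, 143, 184, 184, 179, 181, 176, 159, 149, 152, 154, 156, 156, 158]
```

```bash
python3 - <<'E'
from h import *
from scipy.optimize import least_squares
t=load('top');s=load('side')
g=cv2.cvtColor(t['image'],cv2.COLOR_RGB2GRAY).astype(float)
c0=onz(t,427,300,.05)[:2]
for it in range(3):
  A=np.arange(0,360,4)
  for name,R in(('outer',.0575),('mouth',.034)):
    P=[]
    for a in np.radians(A):
        rr=np.arange(R-.006,R+.006,.0004)
        uv=proj(t,[[c0[0]+r*np.cos(a),c0[1]+r*np.sin(a),.05] for r in rr])
        v=cv2.remap(g.astype(np.float32),uv[:,0].astype(np.float32).reshape(1,-1),uv[:,1].astype(np.float32).reshape(1,-1),cv2.INTER_LINEAR)[0]
        d=np.abs(np.gradient(cv2.GaussianBlur(v.reshape(1,-1),(5,1),0)[0]));k=d[2:-2].argmax()+2
        if d[k]>1.: P.append(c0+rr[k]*np.array([np.cos(a),np.sin(a)]))
    P=np.array(P)
    q=least_squares(lambda x:np.hypot(P[:,0]-x[0],P[:,1]-x[1])-x[2],[*c0,R],loss='soft_l1',f_scale=.0006).x
    print(name,q.round(4),len(P))
    if name=='outer': c1=q[:2]
  c0=c1
# plate
m=((t['image'].min(2)>125)).astype(np.uint8)
m[:262]=0;m[338:]=0;m[:,:385]=0;m[:,460:]=0
m=cv2.morphologyEx(m,cv2.MORPH_OPEN,np.ones((2,2)))
pts=cv2.findNonZero(m); r=cv2.minAreaRect(pts);bp=cv2.boxPoints(r)
W=np.array([onz(t,*p,.01) for p in bp]);print('plate',W[:,:2].round(3).tolist(),W.mean(0).round(4),r)
print('floor hole c(z=.01)',onz(t,424,300,.01))
# knob: tops
k,e=tri(t,(399.8,356.7),s,(423,184));print('knob',k,e); kz=onz(t,399.8,356.7,.144);print(kz,'side',onz(s,423,180,.144))
im=s['image'][172:206,412:434].astype(int)
rm=(s['image'][:,:,0].astype(int)-s['image'][:,:,1]>60);rm[:170]=0;rm[210:]=0;rm[:,:410]=0;rm[:,440:]=0
ys,xs=np.nonzero(rm);print('side knob',xs.min(),xs.max(),ys.min(),ys.max(),xs.mean(),ys.mean())
kn=onz(s,xs.mean()+.0,ys.mean(),.122);print('knob mid side',kn)
tm=(t['image'][:,:,0].astype(int)-t['image'][:,:,1]>60);tm[:340]=0;tm[370:]=0;tm[:,:385]=0;tm[:,415:]=0
ys,xs=np.nonzero(tm);print('top knob',xs.min(),xs.max(),ys.min(),ys.max());print(onz(t,xs.mean(),ys.mean(),.122))
for z in(.03,.078): print('shank side',z,proj(s,[[.6,-.152,z],[.6-.021,-.152,z],[.6+.021,-.152,z]]).round(1).tolist())
E
```

```text
outer [ 0.475  -0.381   0.0583] 90
mouth [ 0.4751 -0.3816  0.0339] 90
outer [ 0.4743 -0.3804  0.0587] 90
mouth [ 0.4752 -0.3813  0.0337] 90
outer [ 0.4744 -0.3803  0.0588] 90
mouth [ 0.4749 -0.3811  0.0335] 90
plate [[0.546, -0.31], [0.55, -0.45], [0.407, -0.452], [0.405, -0.312]] [ 0.4771 -0.3811  0.01  ] ((421.0, 299.0), (72.0, 70.0), 90.0)
floor hole c(z=.01) [ 0.47505708 -0.38646944  0.01      ]
knob [ 0.37450369 -0.31911115  0.13657523] 0.00014213368772112442
[ 0.37522148 -0.31786588  0.144     ] side [ 0.37535396 -0.32142865  0.144     ]
side knob 417 428 179 202 422.4264705882353 189.84313725490196
knob mid side [ 0.37384626 -0.32162735  0.122     ]
top knob 393 405 351 362
[ 0.37388457 -0.32023561  0.122     ]
shank side 0.03 [[291.3, 268.6], [302.4, 269.9], [280.4, 267.3]]
shank side 0.078 [[290.3, 248.4], [301.7, 249.6], [279.1, 247.1]]
```

```bash
python3 - <<'E'
from h import *
t=load('top');s=load('side')
print('box corner',tri(t,(277,140),s,(200,195)))
print('box foot',onz(t,280,175,0))
print('bottle cap',tri(t,(433,217),s,(303,172)))
print('rust tube',tri(t,(221,213),s,(257,286)))
print('pot',tri(t,(501,200),s,(297,152)))
E
```

```text
box corner (array([ 0.73098889, -0.09797226,  0.21101471]), np.float64(0.0004713933467279124))
box foot [ 0.7176186  -0.09599248  0.        ]
bottle cap (array([ 0.62507866, -0.38263766,  0.10391158]), np.float64(0.002089449368165937))
rust tube (array([0.61730158, 0.00127764, 0.12208549]), np.float64(0.004337636467781262))
pot (array([ 0.6679095 , -0.52158277,  0.07653573]), np.float64(0.0008361534127778147))
```

Emit:
jog_arm:
  plan:
    - {"offset":[0,0,0],"twist":[0,0,-9.2]}
    - {"offset":[0,0,0],"twist":[0,0,-9.2]}
    - {"offset":[0,0,0],"twist":[0,0,-9.2]}
    - {"offset":[0,0,0],"twist":[0,0,-9.2]}
    - {"offset":[0,0,0],"twist":[0,0,-9.2]}
    - {"offset":[0,0,0],"twist":[0,0,-9.2]}
    - {"offset":[0,0,0],"twist":[0,0,-9.2]}
    - {"offset":[0,0,0],"twist":[0,0,-9.1]}
  claw: 0

```text
time_s: 1.1
tcp_pos: [0.1774, -0.599, 0.3022]
orientation: [-180.0, -0.0, 90.3]
wrist_force: [0.3, -0.7, -0.4]
width: 0.0878
```

Emit:
jog_arm:
  plan:
    - {"offset":[0.04,0.038,0],"twist":[0,0,0]}
    - {"offset":[0.04,0.038,0],"twist":[0,0,0]}
    - {"offset":[0.04,0.038,0],"twist":[0,0,0]}
    - {"offset":[0.04,0.038,0],"twist":[0,0,0]}
    - {"offset":[0.04,0.038,0],"twist":[0,0,0]}
    - {"offset":[0.04,0.038,0],"twist":[0,0,0]}
    - {"offset":[0.04,0.038,0],"twist":[0,0,0]}
    - {"offset":[0.04,0.038,0],"twist":[0,0,0]}

```text
time_s: 2.1
tcp_pos: [0.4824, -0.2778, 0.3025]
orientation: [-180.0, -0.0, 90.0]
wrist_force: [-1.0, -0.5, 0.4]
width: 0.088
```

Emit:
jog_arm:
  plan:
    - {"offset":[0.03,0.03,0],"twist":[0,0,0]}
    - {"offset":[0.03,0.03,0],"twist":[0,0,0]}
    - {"offset":[0.03,0.03,0],"twist":[0,0,0]}
    - {"offset":[0.03,0.025,0],"twist":[0,0,0]}
    - {"offset":[0.007,0.004,0],"twist":[0,0,0]}
    - {"offset":[0,0,0.03],"twist":[0,0,0]}
    - {"offset":[0,0,0.01],"twist":[0,0,0]}
    - {"offset":[0,0,0],"twist":[0,0,0]}

```text
time_s: 3.1
tcp_pos: [0.5997, -0.1528, 0.262]
orientation: [-179.9, -0.0, 89.9]
wrist_force: [-0.0, 0.3, 1.2]
width: 0.0879
```

Emit:
jog_arm:
  plan:
    - {"offset":[0,0,0.02],"twist":[0,0,0]}
    - {"offset":[0,0,0.02],"twist":[0,0,0]}
    - {"offset":[0,0,0.02],"twist":[0,0,0]}
    - {"offset":[0,0,0.02],"twist":[0,0,0]}
    - {"offset":[0,0,0.02],"twist":[0,0,0]}
    - {"offset":[0,0,0.015],"twist":[0,0,0]}
    - {"offset":[0,0,0.01],"twist":[0,0,0]}
    - {"offset":[0,0,0],"twist":[0,0,0]}

```text
time_s: 4.1
tcp_pos: [0.6002, -0.1522, 0.1369]
orientation: [-179.9, -0.0, 90.0]
wrist_force: [-0.9, -0.3, -0.2]
width: 0.0879
```

```bash
python3 - <<'E'
from h import *
for n in('side','top'): f=grab(n);save(f,n+'2.png')
a=cv2.resize(load('top')['image'][170:290,230:380],(400,320));b=cv2.resize(load('side')['image'][180:300,210:360],(400,320))
cv2.imwrite('pics/crop2.png',np.hstack([a,b])[:,:,::-1]);print(bot.state()['tcp_pos'],bot.state()['wrist_force'])
E
```

```text
[ 0.60082758 -0.15242089  0.13804173] [ 1.08299589 -0.07123225 -0.23953498]
```

View pics/crop2.png

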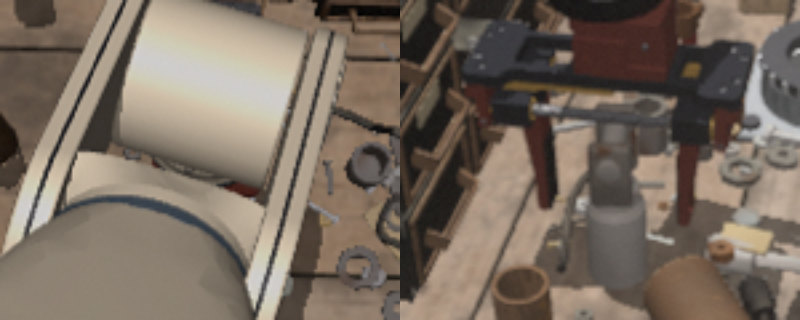

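The side crop shows the fingers straddling the yoke, tips just below the fork near crop (545,205) and (687,220). I close with 40 N.

Emit:
jog_arm:
  plan:
    - {"offset":[0,0,0],"twist":[0,0,0]}
    - {"offset":[0,0,0],"twist":[0,0,0]}
    - {"offset":[0,0,0],"twist":[0,0,0]}
    - {"offset":[0,0,0],"twist":[0,0,0]}
    - {"offset":[0,0,0],"twist":[0,0,0]}
    - {"offset":[0,0,0],"twist":[0,0,0]}
    - {"offset":[0,0,0],"twist":[0,0,0]}
    - {"offset":[0,0,0],"twist":[0,0,0]}
  claw: 255
  grip_force: 40

```text
time_s: 5.2
tcp_pos: [0.6008, -0.1524, 0.1378]
orientation: [180.0, 0.0, 90.0]
wrist_force: [2.0, 0.4, -1.3]
width: 0.0398
```

Emit:
jog_arm:
  plan:
    - {"offset":[0,0,-0.01],"twist":[0,0,0]}
    - {"offset":[0,0,-0.02],"twist":[0,0,0]}
    - {"offset":[0,0,-0.025],"twist":[0,0,0]}
    - {"offset":[0,0,-0.025],"twist":[0,0,0]}
    - {"offset":[0,0,-0.025],"twist":[0,0,0]}
    - {"offset":[0,0,-0.025],"twist":[0,0,0]}
    - {"offset":[0,0,-0.015],"twist":[0,0,0]}
    - {"offset":[0,0,-0.005],"twist":[0,0,0]}

```text
time_s: 6.2
tcp_pos: [0.6005, -0.1524, 0.2889]
orientation: [179.9, 0.0, 90.0]
wrist_force: [0.7, 0.5, -6.1]
width: 0.0396
```

```bash
python3 - <<'E'
from h import *
for n in('side','top'): f=grab(n);save(f,n+'3.png')
P=bot.state()['tcp_pos'];print(P)
s=load('side');t=load('top')
print(proj(s,[P-[0,0,.061],P-[0,0,.136]]),proj(t,[P-[0,0,.061]]))
b=cv2.resize(s['image'][90:260,180:390],(800,648))[:600]
cv2.imwrite('pics/crop3.png',b[:,:,::-1])
E
```

```text
[ 0.60031373 -0.15235499  0.28787751]
[[286.63327069 176.46165243]
 [288.53883889 214.47576029]] [[307.77895721 217.66573814]]
```

View pics/crop3.png

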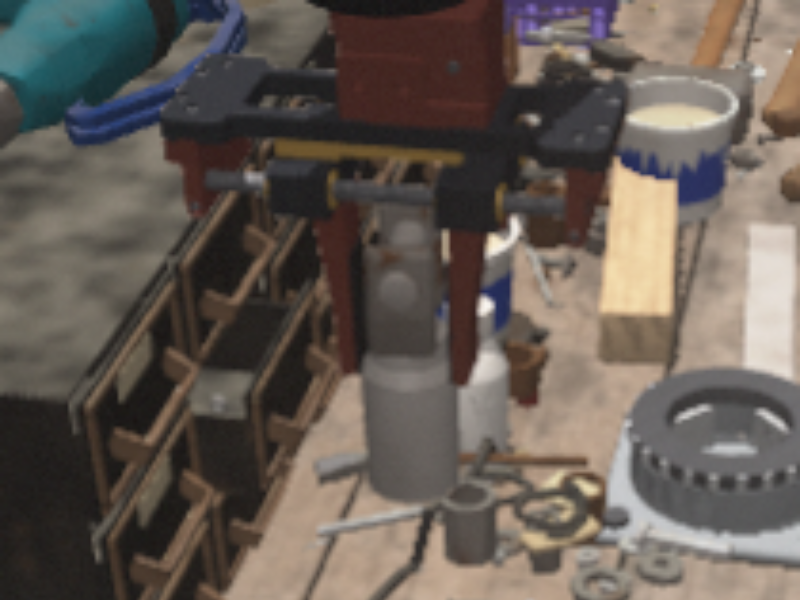

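View pics/top3.png

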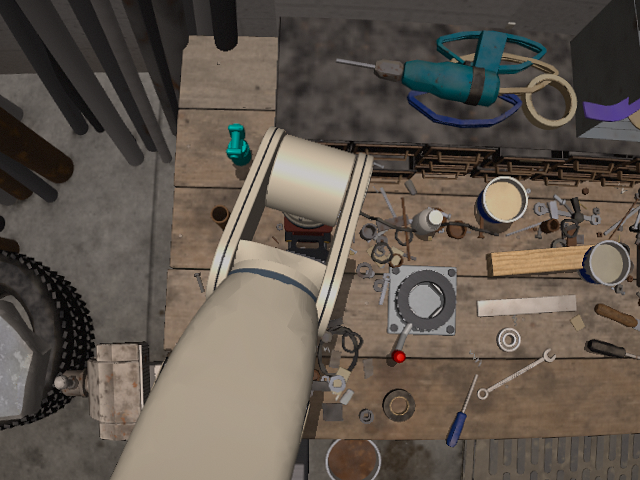

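Emit:
jog_arm:
  plan:
    - {"offset":[-0.02,-0.01,0],"twist":[0,0,0]}
    - {"offset":[-0.04,-0.022,0],"twist":[0,0,0]}
    - {"offset":[-0.04,-0.022,0],"twist":[0,0,0]}
    - {"offset":[-0.04,-0.022,0],"twist":[0,0,0]}
    - {"offset":[-0.04,-0.022,0],"twist":[0,0,0]}
    - {"offset":[-0.03,-0.017,0],"twist":[0,0,0]}
    - {"offset":[-0.0186,-0.0103,0],"twist":[0,0,0]}
    - {"offset":[0,0,0],"twist":[0,0,0]}

```text
time_s: 7.3
tcp_pos: [0.474, -0.3821, 0.287]
orientation: [-179.9, -0.0, 89.9]
wrist_force: [0.8, 0.6, -6.5]
width: 0.0396
```

```bash
python3 - <<'E'
from h import *
for n in('side','top'): f=grab(n);save(f,n+'4.png')
P=bot.state()['tcp_pos'];print(P)
s=load('side');t=load('top')
th=np.linspace(0,2*np.pi,13)
print('pred bottom rim',proj(s,[P+[.021*np.cos(a),.021*np.sin(a),-.136] for a in th]).round(1).tolist())
b=cv2.resize(s['image'][90:240,300:450],(600,600))
cv2.imwrite('pics/crop4.png',b[:,:,::-1])
E
```

```text
[ 0.47506466 -0.38057623  0.28720966]
pred bottom rim [[363.6, 157.3], [364.4, 159.9], [367.9, 162.0], [373.0, 163.1], [378.3, 162.8], [382.5, 161.3], [384.3, 158.9], [383.4, 156.4], [379.9, 154.4], [374.9, 153.3], [369.7, 153.6], [365.6, 155.0], [363.6, 157.3]]
```

View pics/crop4.png

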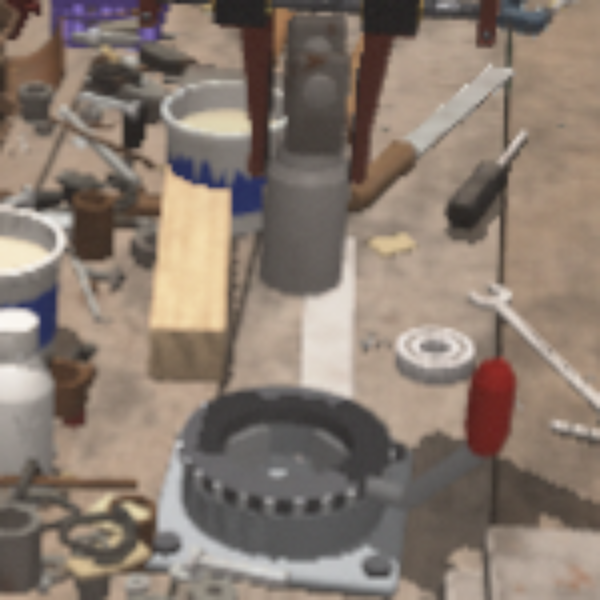

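View pics/top4.png

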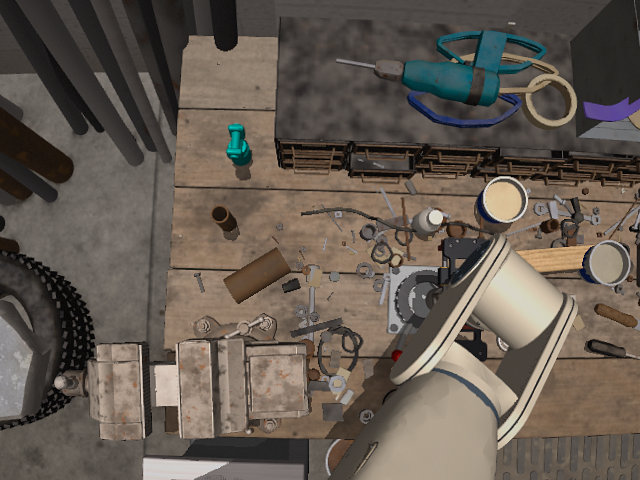

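```bash
python3 - <<'E'
from h import *
s=load('side');th=np.linspace(0,2*np.pi,73)
im=s['image'][90:240,300:450].copy();im=cv2.resize(im,(600,600))
for c,r,z,col in(((.475,-.381),.034,.05,(255,255,0)),((.475,-.381),.0575,.05,(0,255,0)),((.475,-.381),.021,.151,(255,0,255))):
    p=(proj(s,[[c[0]+r*np.cos(a),c[1]+r*np.sin(a),z] for a in th])-[300,90]+.5)*4
    cv2.polylines(im,[p.round().astype(np.int32)],True,col,1)
cv2.imwrite('pics/crop5.png',im[:,:,::-1])
E
```

```text
(no output)
```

View pics/crop5.png

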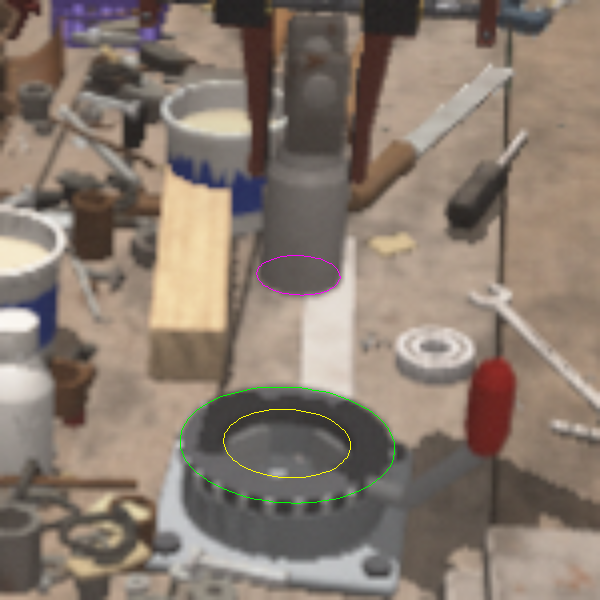

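Emit:
jog_arm:
  plan:
    - {"offset":[0,0.002,0.01],"twist":[0,0,0]}
    - {"offset":[0,0,0.02],"twist":[0,0,0]}
    - {"offset":[0,0,0.02],"twist":[0,0,0]}
    - {"offset":[0,0,0.02],"twist":[0,0,0]}
    - {"offset":[0,0,0.02],"twist":[0,0,0]}
    - {"offset":[0,0,0.02],"twist":[0,0,0]}
    - {"offset":[0,0,0.015],"twist":[0,0,0]}
    - {"offset":[0,0,0.005],"twist":[0,0,0]}

```text
time_s: 8.4
tcp_pos: [0.4769, -0.3806, 0.1564]
orientation: [-179.9, -0.1, 90.0]
wrist_force: [1.3, 1.1, -6.5]
width: 0.0398
```

Emit:
jog_arm:
  plan:
    - {"offset":[0,0,0.002],"twist":[0,0,0]}
    - {"offset":[0,0,0.002],"twist":[0,0,0]}
    - {"offset":[0,0,0.001],"twist":[0,0,0]}
    - {"offset":[0,0,0.001],"twist":[0,0,0]}
    - {"offset":[0,0,0.001],"twist":[0,0,0]}
    - {"offset":[0,0,0.001],"twist":[0,0,0]}
    - {"offset":[0,0,0],"twist":[0,0,0]}
    - {"offset":[0,0,0],"twist":[0,0,0]}

```text
time_s: 9.4
tcp_pos: [0.4772, -0.3809, 0.1497]
orientation: [180.0, -0.0, 90.0]
wrist_force: [-0.1, 0.1, -6.0]
width: 0.0402
```

Emit:
jog_arm:
  plan:
    - {"offset":[0,0,0.0005],"twist":[0,0,0]}
    - {"offset":[0,0,0.0005],"twist":[0,0,0]}
    - {"offset":[0,0,0.0005],"twist":[0,0,0]}
    - {"offset":[0,0,0.0005],"twist":[0,0,0]}
    - {"offset":[0,0,0],"twist":[0,0,0]}
    - {"offset":[0,0,0],"twist":[0,0,0]}
    - {"offset":[0,0,0],"twist":[0,0,0]}
    - {"offset":[0,0,0],"twist":[0,0,0]}

```text
time_s: 10.4
tcp_pos: [0.4772, -0.381, 0.1478]
orientation: [180.0, 0.0, 90.0]
wrist_force: [-0.9, 0.6, -3.6]
width: 0.0397
```

Emit:
jog_arm:
  plan:
    - {"offset":[0,0,0.0005],"twist":[0,0,0]}
    - {"offset":[0,0,0],"twist":[0,0,0]}
    - {"offset":[0,0,0],"twist":[0,0,0]}
    - {"offset":[0,0,0],"twist":[0,0,0]}
    - {"offset":[0,0,0],"twist":[0,0,0]}
    - {"offset":[0,0,0],"twist":[0,0,0]}
    - {"offset":[0,0,0],"twist":[0,0,0]}
    - {"offset":[0,0,0],"twist":[0,0,0]}
  claw: 0

```text
time_s: 11.4
tcp_pos: [0.4772, -0.3809, 0.1471]
orientation: [-180.0, -0.0, 90.0]
wrist_force: [0.0, -0.2, 0.6]
width: 0.0878
```

Emit:
jog_arm:
  plan:
    - {"offset":[0,0,-0.01],"twist":[0,0,0]}
    - {"offset":[0,0,-0.02],"twist":[0,0,0]}
    - {"offset":[0,0,-0.02],"twist":[0,0,0]}
    - {"offset":[0,0,-0.025],"twist":[0,0,0]}
    - {"offset":[0,0,-0.025],"twist":[0,0,0]}
    - {"offset":[0,0,-0.025],"twist":[0,0,0]}
    - {"offset":[0,0,-0.02],"twist":[0,0,0]}
    - {"offset":[0,0,-0.01],"twist":[0,0,0]}

```text
time_s: 12.4
tcp_pos: [0.4775, -0.3812, 0.3049]
orientation: [179.9, 0.1, 90.0]
wrist_force: [0.5, -0.4, 1.0]
width: 0.088
```

```bash
python3 - <<'E'
from h import *
for n in('side','top'): f=grab(n);save(f,n+'6.png')
s=load('side');t=load('top');print(bot.state()['tcp_pos'])
b=cv2.resize(s['image'][130:260,320:450],(400,400));a=cv2.resize(t['image'][240:370,365:495],(400,400))
cv2.imwrite('pics/crop6.png',np.hstack([a,b])[:,:,::-1])
E
```

```text
[ 0.47751039 -0.38123413  0.30410718]
```

View pics/crop6.png

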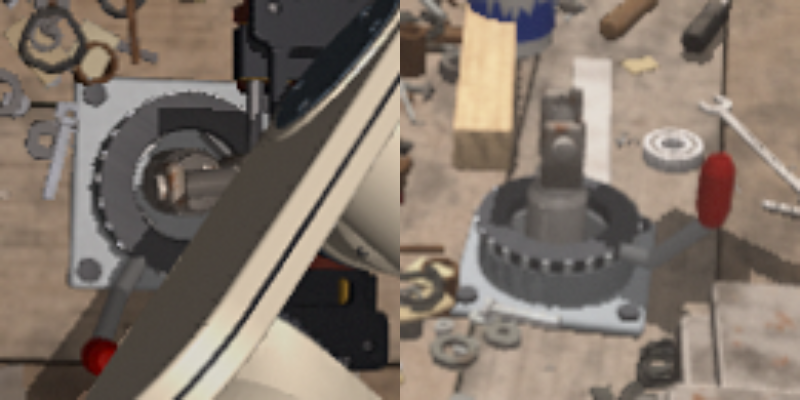

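The yoke stands upright and centred in the collet, and the knob is unmoved (side crop (716,190)). Now I move to the knob.

Emit:
jog_arm:
  plan:
    - {"offset":[0.03,-0.05,0],"twist":[0,0,0]}
    - {"offset":[0.031,-0.0545,0],"twist":[0,0,0]}
    - {"offset":[0,0,0],"twist":[0,0,-9.8]}
    - {"offset":[0,0,0],"twist":[0,0,-9.8]}
    - {"offset":[0,0,0],"twist":[0,0,-9.8]}
    - {"offset":[0,0,0],"twist":[0,0,-9.8]}
    - {"offset":[0,0,0],"twist":[0,0,-9.8]}
    - {"offset":[0,0,0],"twist":[0,0,-9.8]}

```text
time_s: 13.5
tcp_pos: [0.3725, -0.3197, 0.3015]
orientation: [180.0, -0.1, 149.1]
wrist_force: [-0.9, 0.1, -0.1]
width: 0.0879
```

Emit:
jog_arm:
  plan:
    - {"offset":[0,0,0.01],"twist":[0,0,0]}
    - {"offset":[0,0,0.02],"twist":[0,0,0]}
    - {"offset":[0,0,0.02],"twist":[0,0,0]}
    - {"offset":[0,0,0.01],"twist":[0,0,0]}
    - {"offset":[0,0,0],"twist":[0,0,0]}
    - {"offset":[0,0,0],"twist":[0,0,0]}
    - {"offset":[0,0,0],"twist":[0,0,0]}
    - {"offset":[0,0,0],"twist":[0,0,0]}

```text
time_s: 14.5
tcp_pos: [0.373, -0.3202, 0.2427]
orientation: [-180.0, 0.1, 148.8]
wrist_force: [0.1, 1.0, -0.9]
width: 0.0878
```

```bash
python3 - <<'E'
from h import *
for n in('side','top'): f=grab(n);save(f,n+'7.png')
s=load('side');t=load('top');print(bot.state()['tcp_pos'])
b=cv2.resize(s['image'][100:260,320:480],(400,400));a=cv2.resize(t['image'][260:420,320:480],(400,400))
cv2.imwrite('pics/crop7.png',np.hstack([a,b])[:,:,::-1])
E
```

```text
[ 0.37294709 -0.32009232  0.24250639]
```

View pics/crop7.png

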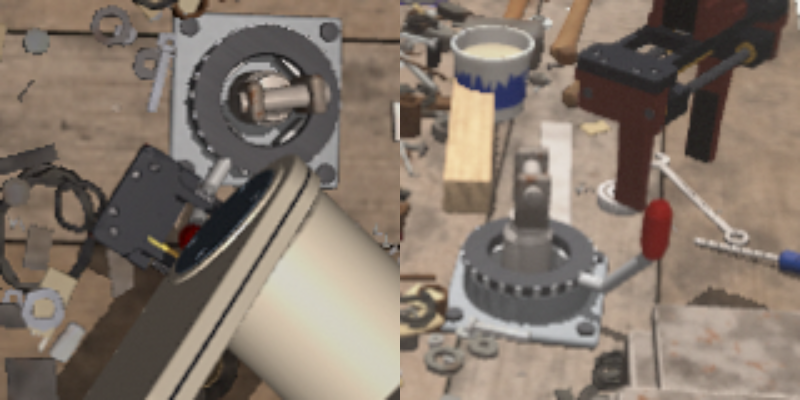

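Emit:
jog_arm:
  plan:
    - {"offset":[0,0,0.01],"twist":[0,0,0]}
    - {"offset":[0,0,0.015],"twist":[0,0,0]}
    - {"offset":[0,0,0.015],"twist":[0,0,0]}
    - {"offset":[0,0,0.01],"twist":[0,0,0]}
    - {"offset":[0,0,0.005],"twist":[0,0,0]}
    - {"offset":[0,0,0],"twist":[0,0,0]}
    - {"offset":[0,0,0],"twist":[0,0,0]}
    - {"offset":[0,0,0],"twist":[0,0,0]}

```text
time_s: 15.6
tcp_pos: [0.373, -0.3202, 0.1876]
orientation: [-180.0, 0.0, 148.8]
wrist_force: [-0.1, -0.0, 0.5]
width: 0.0881
```

Emit:
jog_arm:
  plan:
    - {"offset":[0,0,0],"twist":[0,0,0]}
    - {"offset":[0,0,0],"twist":[0,0,0]}
    - {"offset":[0,0,0],"twist":[0,0,0]}
    - {"offset":[0,0,0],"twist":[0,0,0]}
    - {"offset":[0,0,0],"twist":[0,0,0]}
    - {"offset":[0,0,0],"twist":[0,0,0]}
    - {"offset":[0,0,0],"twist":[0,0,0]}
    - {"offset":[0,0,0],"twist":[0,0,0]}
  claw: 255
  grip_force: 20

```text
time_s: 16.6
tcp_pos: [0.3728, -0.3197, 0.1871]
orientation: [180.0, -0.0, 148.8]
wrist_force: [1.8, 3.5, 1.3]
width: 0.0213
```

Emit:
jog_arm:
  plan:
    - {"offset":[-0.0002,0.0062,0],"twist":[0,0,3]}
    - {"offset":[-0.0002,0.0062,0],"twist":[0,0,3]}
    - {"offset":[-0.0002,0.0062,0],"twist":[0,0,3]}
    - {"offset":[-0.0002,0.0062,0],"twist":[0,0,3]}
    - {"offset":[-0.0002,0.0062,0],"twist":[0,0,3]}
    - {"offset":[-0.0002,0.0062,0],"twist":[0,0,3]}
    - {"offset":[-0.0002,0.0062,0],"twist":[0,0,3]}
    - {"offset":[-0.0002,0.0062,0],"twist":[0,0,3]}

```text
time_s: 17.6
tcp_pos: [0.4064, -0.2843, 0.1871]
orientation: [-179.9, -0.0, 124.7]
wrist_force: [-1.8, -0.9, 1.2]
width: 0.0214
```

Emit:
jog_arm:
  plan:
    - {"offset":[-0.0002,0.0062,0],"twist":[0,0,3]}
    - {"offset":[-0.0002,0.0062,0],"twist":[0,0,3]}
    - {"offset":[-0.0002,0.0062,0],"twist":[0,0,3]}
    - {"offset":[-0.0002,0.0062,0],"twist":[0,0,3]}
    - {"offset":[-0.0002,0.0062,0],"twist":[0,0,3]}
    - {"offset":[-0.0002,0.0062,0],"twist":[0,0,3]}
    - {"offset":[-0.0002,0.0062,0],"twist":[0,0,3]}
    - {"offset":[-0.0002,0.0062,0],"twist":[0,0,3]}

```text
time_s: 18.6
tcp_pos: [0.4517, -0.2652, 0.1871]
orientation: [-179.9, -0.1, 100.7]
wrist_force: [-2.9, 2.0, 3.6]
width: 0.0216
```

Emit:
jog_arm:
  plan:
    - {"offset":[0,0.0021,0],"twist":[0,0,1]}
    - {"offset":[0,0.0021,0],"twist":[0,0,1]}
    - {"offset":[0,0.0021,0],"twist":[0,0,1]}
    - {"offset":[0,0.0021,0],"twist":[0,0,1]}
    - {"offset":[0,0.0021,0],"twist":[0,0,1]}
    - {"offset":[0,0.0021,0],"twist":[0,0,1]}
    - {"offset":[0,0.0021,0],"twist":[0,0,1]}
    - {"offset":[0,0.0021,0],"twist":[0,0,1]}

```text
time_s: 19.6
tcp_pos: [0.4686, -0.263, 0.1871]
orientation: [-179.9, -0.0, 92.8]
wrist_force: [-3.9, 3.0, 4.7]
width: 0.0216
```

Emit:
jog_arm:
  plan:
    - {"offset":[0,0.0021,0],"twist":[0,0,1]}
    - {"offset":[0,0.0021,0],"twist":[0,0,1]}
    - {"offset":[0,0.0021,0],"twist":[0,0,1]}
    - {"offset":[0,0.0021,0],"twist":[0,0,1]}
    - {"offset":[0,0.001,0],"twist":[0,0,0.5]}
    - {"offset":[0,0.001,0],"twist":[0,0,0.5]}
    - {"offset":[0,0,0],"twist":[0,0,0]}
    - {"offset":[0,0,0],"twist":[0,0,0]}

```text
time_s: 20.6
tcp_pos: [0.4792, -0.2628, 0.1871]
orientation: [-180.0, -0.0, 87.8]
wrist_force: [-3.1, 4.0, 3.0]
width: 0.0216
```

Emit:
jog_arm:
  plan:
    - {"offset":[0,0.001,0],"twist":[0,0,0.5]}
    - {"offset":[0,0.001,0],"twist":[0,0,0.5]}
    - {"offset":[0,0.001,0],"twist":[0,0,0.5]}
    - {"offset":[0,0.001,0],"twist":[0,0,0.5]}
    - {"offset":[0,0.001,0],"twist":[0,0,0.5]}
    - {"offset":[0,0.001,0],"twist":[0,0,0.5]}
    - {"offset":[0,0,0],"twist":[0,0,0]}
    - {"offset":[0,0,0],"twist":[0,0,0]}

```text
time_s: 21.6
tcp_pos: [0.4853, -0.2631, 0.1871]
orientation: [-180.0, -0.0, 84.8]
wrist_force: [-2.1, 4.6, 4.2]
width: 0.0216
```

Emit:
jog_arm:
  plan:
    - {"offset":[0,0.001,0],"twist":[0,0,0.5]}
    - {"offset":[0,0.001,0],"twist":[0,0,0.5]}
    - {"offset":[0,0.001,0],"twist":[0,0,0.5]}
    - {"offset":[0,0.001,0],"twist":[0,0,0.5]}
    - {"offset":[0,0,0],"twist":[0,0,0]}
    - {"offset":[0,0,0],"twist":[0,0,0]}
    - {"offset":[0,0,0],"twist":[0,0,0]}
    - {"offset":[0,0,0],"twist":[0,0,0]}

```text
time_s: 22.6
tcp_pos: [0.4892, -0.2635, 0.1871]
orientation: [-180.0, -0.0, 82.8]
wrist_force: [-2.5, 4.7, 4.6]
width: 0.0212
```

Emit:
jog_arm:
  plan:
    - {"offset":[0,0.001,0],"twist":[0,0,0.5]}
    - {"offset":[0,0.001,0],"twist":[0,0,0.5]}
    - {"offset":[0,0.001,0],"twist":[0,0,0.5]}
    - {"offset":[0,0,0],"twist":[0,0,0]}
    - {"offset":[0,0,0],"twist":[0,0,0]}
    - {"offset":[0,0,0],"twist":[0,0,0]}
    - {"offset":[0,0,0],"twist":[0,0,0]}
    - {"offset":[0,0,0],"twist":[0,0,0]}

```text
time_s: 23.6
tcp_pos: [0.4921, -0.264, 0.1871]
orientation: [-180.0, -0.0, 81.3]
wrist_force: [-3.4, 4.3, 4.3]
width: 0.0213
```

```bash
python3 - <<'E'
from h import *
for n in('side','top'): f=grab(n);save(f,n+'8.png')
s=load('side');t=load('top');print(bot.state()['tcp_pos'],bot.state()['wrist_force'])
b=cv2.resize(s['image'][100:260,300:460],(400,400));a=cv2.resize(t['image'][220:380,320:480],(400,400))
cv2.imwrite('pics/crop8.png',np.hstack([a,b])[:,:,::-1])
E
```

```text
[ 0.49206533 -0.26396122  0.18712332] [-3.08877788  4.28259546  3.91228717]
```

View pics/crop8.png

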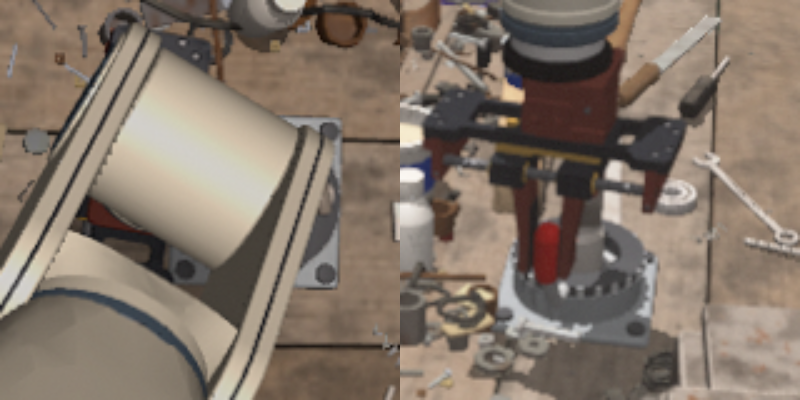

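Emit:
jog_arm:
  plan:
    - {"offset":[0,0.001,0],"twist":[0,0,0.5]}
    - {"offset":[0,0.001,0],"twist":[0,0,0.5]}
    - {"offset":[0,0.001,0],"twist":[0,0,0.5]}
    - {"offset":[0,0.001,0],"twist":[0,0,0.5]}
    - {"offset":[0,0,0],"twist":[0,0,0]}
    - {"offset":[0,0,0],"twist":[0,0,0]}
    - {"offset":[0,0,0],"twist":[0,0,0]}
    - {"offset":[0,0,0],"twist":[0,0,0]}

```text
time_s: 24.7
tcp_pos: [0.496, -0.2646, 0.1871]
orientation: [-179.9, -0.0, 79.3]
wrist_force: [-3.1, 5.1, 4.1]
width: 0.0213
```

Emit:
jog_arm:
  plan:
    - {"offset":[0,0.001,0],"twist":[0,0,0.5]}
    - {"offset":[0,0.001,0],"twist":[0,0,0.5]}
    - {"offset":[0,0.001,0],"twist":[0,0,0.5]}
    - {"offset":[0,0,0],"twist":[0,0,0]}
    - {"offset":[0,0,0],"twist":[0,0,0]}
    - {"offset":[0,0,0],"twist":[0,0,0]}
    - {"offset":[0,0,0],"twist":[0,0,0]}
    - {"offset":[0,0,0],"twist":[0,0,0]}

```text
time_s: 25.7
tcp_pos: [0.4983, -0.2651, 0.1871]
orientation: [-179.9, -0.0, 77.8]
wrist_force: [-5.2, 4.9, 6.4]
width: 0.0215
```

Emit:
jog_arm:
  plan:
    - {"offset":[0,0.001,0],"twist":[0,0,0.5]}
    - {"offset":[0,0.001,0],"twist":[0,0,0.5]}
    - {"offset":[0,0,0],"twist":[0,0,0]}
    - {"offset":[0,0,0],"twist":[0,0,0]}
    - {"offset":[0,0,0],"twist":[0,0,0]}
    - {"offset":[0,0,0],"twist":[0,0,0]}
    - {"offset":[0,0,0],"twist":[0,0,0]}
    - {"offset":[0,0,0],"twist":[0,0,0]}

```text
time_s: 26.7
tcp_pos: [0.4986, -0.2653, 0.1869]
orientation: [-179.6, -0.1, 76.8]
wrist_force: [-12.4, 2.9, 11.1]
width: 0.0215
```

The stop is reached: TCP x stalls at 0.4986 and the force jumps to 12 N. Releasing and rising.

Emit:
jog_arm:
  plan:
    - {"offset":[0,0,0],"twist":[0,0,0]}
    - {"offset":[0,0,0],"twist":[0,0,0]}
    - {"offset":[0,0,0],"twist":[0,0,0]}
    - {"offset":[0,0,0],"twist":[0,0,0]}
    - {"offset":[0,0,0],"twist":[0,0,0]}
    - {"offset":[0,0,0],"twist":[0,0,0]}
    - {"offset":[0,0,0],"twist":[0,0,0]}
    - {"offset":[0,0,0],"twist":[0,0,0]}
  claw: 0

```text
time_s: 27.7
tcp_pos: [0.5012, -0.2661, 0.1872]
orientation: [180.0, 0.0, 76.8]
wrist_force: [0.4, -0.2, -0.3]
width: 0.088
```

Emit:
jog_arm:
  plan:
    - {"offset":[0,0,-0.01],"twist":[0,0,0]}
    - {"offset":[0,0,-0.02],"twist":[0,0,0]}
    - {"offset":[0,0,-0.025],"twist":[0,0,0]}
    - {"offset":[0,0,-0.03],"twist":[0,0,0]}
    - {"offset":[0,0,-0.03],"twist":[0,0,0]}
    - {"offset":[0.03,-0.03,0],"twist":[0,0,0]}
    - {"offset":[0.04,-0.03,0],"twist":[0,0,0]}
    - {"offset":[0.04,-0.03,0],"twist":[0,0,0]}

```text
time_s: 28.7
tcp_pos: [0.4379, -0.1374, 0.3029]
orientation: [179.9, 0.0, 76.7]
wrist_force: [0.8, -0.3, 0.0]
width: 0.0881
```

Emit:
jog_arm:
  plan:
    - {"offset":[0.04,-0.03,0],"twist":[0,0,0]}
    - {"offset":[0.04,0,0],"twist":[0,0,0]}
    - {"offset":[0.03,0,0],"twist":[0,0,0]}
    - {"offset":[0.01,0,0],"twist":[0,0,0]}
    - {"offset":[0,0,0],"twist":[0,0,0]}
    - {"offset":[0,0,0],"twist":[0,0,0]}
    - {"offset":[0,0,0],"twist":[0,0,0]}
    - {"offset":[0,0,0],"twist":[0,0,0]}

```text
time_s: 29.7
tcp_pos: [0.4368, -0.0153, 0.3021]
orientation: [-180.0, 0.0, 76.7]
wrist_force: [0.5, 0.1, -1.1]
width: 0.0878
```

```bash
python3 - <<'E'
from h import *
for n in('side','top'): f=grab(n);save(f,n+'9.png')
s=load('side');t=load('top');print(bot.state()['tcp_pos'],bot.state()['wrist_force'])
b=cv2.resize(s['image'][130:260,320:450],(400,400));a=cv2.resize(t['image'][220:350,365:495],(400,400))
cv2.imwrite('pics/crop9.png',np.hstack([a,b])[:,:,::-1])
for f in(t,s):
  im=f['image'].astype(int);rm=(im[:,:,0]-im[:,:,1]>80)&(im[:,:,0]-im[:,:,2]>80);rm=rm.astype(np.uint8)
  k,l,st,c=cv2.connectedComponentsWithStats(rm);
  for i in range(1,k):
    if 30<st[i,4]<400:
      p=onz(f,*c[i],.13);d=p[:2]-[.475,-.381]
      if .1<np.hypot(*d)<.14: print(c[i],p,np.degrees(np.arctan2(d[1],d[0])),np.hypot(*d))
E
```

```text
[ 0.43684889 -0.01507876  0.30215276] [-0.61014169 -0.7166289  -0.22371862]
[370.02941176 285.04901961] [ 0.49819267 -0.26533383  0.13      ] 78.66176147254977 0.11796848471501159
[356.80952381 192.55555556] [ 0.49669025 -0.27777146  0.13      ] 78.13370346559122 0.105482688636725
```

View pics/crop9.png

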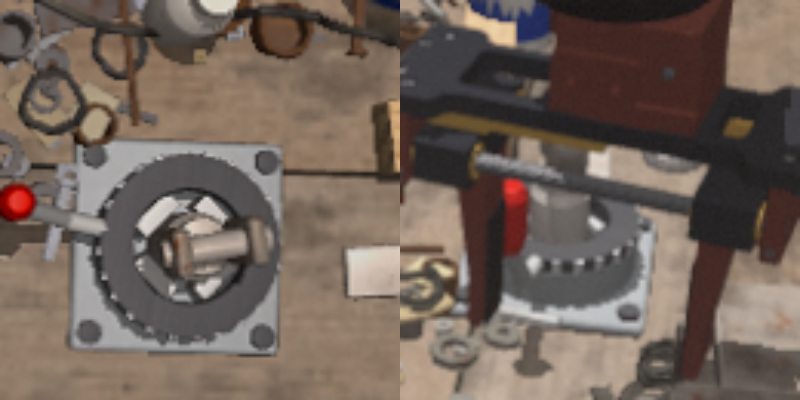

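```bash
python3 - <<'E'
from h import *
t=load('top');print(onz(t,365+217/3.077,220+246/3.077,.13)); f=bot.finish_job();print(f)
E
```

```text
[ 0.47446755 -0.38229123  0.13      ]
the job is handed in; nothing more can be done
None
```

The yoke stands in the collet and the lever is swung to its stop, with the jaws gripping the shank. I handed the job in at about 30 s of the 61 s allowed.

- **Yoke:** I gripped it just below the fork and lowered it until the floor began to take its weight, then released it. This was before the lever was touched, so the collet was still open. In the last top picture its top is at (0.474, -0.382), about 1.5 mm from the collet axis at (0.475, -0.381). It looked upright in the pictures.
- **Lever:** I gripped the red knob and swung it clockwise until the arm stalled and the force rose to about 12 N. The knob went from 149° to about 78.5° around the axis. That is about 1.23 rad against the 1.2 rad stop, so it agrees within measuring error.
- **At hand-in:** The gripper was open and clear of everything, with about 1 N of wrist force, which is sensor noise.

**Checks that disagreed:**
- The finger opening on the 42 mm shank read about 40 mm.
- The two cameras differed by about 2 mm on the held yoke's x position. I corrected for this before lowering it.

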